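# Stroke a light stage's touch strip up to full brightness

## Robot

A 6-joint arm with a two-finger parallel gripper is mounted at the origin on the work surface. World frame = base frame: x ahead of the robot, y to its left, z up, the work surface at z = 0. Lengths are in m, angles in rad, forces in N, time in s.
With the tool pointing down it reaches from about 0.35 to 0.975 m from the base axis. Payload 7.1 kg.
Tool frame: the origin (TCP) lies at the very end of the fingers, on their centre line; the grasp point (between the pads) lies 19 mm behind it; z points along the fingers, x is the direction in which the jaws open and shut, and the axes are right-handed (so a half turn about z gives the same grasp; the last joint's range is limited). The gripper opens to 88 mm and grips with 3 to 60 N. Pads are 20 mm wide; open, the fingers measure 115 mm over their backs; the gripper's body (75 mm by 178 mm) begins 61 mm behind the grasp point.
Start: joints at [1.145, 0.423, 1.63, -0, 1.089, -0.019], TCP at [0.247, 0.574, 0.223] pointing down, gripper open.
Joint ranges: [-3, 3], [-0.9, 2.11], [0.09, 2.58], [-1.31, 4.45], [0.11, 2.69], [-2.54, 2.54]. Speed limits (rad/s): [2.39, 2.39, 3.01, 3.14, 3.14, 3.14].

## Interface

Orientations are given as a 3x3 rotation matrix whose columns are the frame's x, y, z axes.
In Python, from station import env gives the robot as it stands. The module is installed in compiled form; this text tells all that it offers.
- The arm moves only by the shell command python3 -m jog 'ROWS' [FORCE]. ROWS is JSON, one flat list of numbers, 7 for each row, row after row: the shift along the tool's x, y, z as a fraction of full scale, then the turn, a rotation vector about the tool's x, y, z as a fraction of full scale, then the opening, from -1 (shut) to 1 (fully open), so that 0 is half open. A call has 1 to 5 rows; each row shifts and turns the pose as measured when the row begins, along the tool's axes as they then stand; what a row does not reach is not made up. Full scale, the value 1, is 40 mm for a shift and 5 degrees for a turn. A row lasts 1/8 s, in which the tool goes at most 62.5 mm and 10.7 degrees, less where a joint would pass 70% of its speed; a pose out of reach is approached as far as the arm can. A call with a number of a shift or a turn outside -1 to 1 is refused whole. A call with a gripper value outside its range is refused whole. The fingers move at their own pace and stop on an object; FORCE is the grip in N (left out, the last holds). Time passes only in rows, so rows that do not move let the fingers close. It gives the time, the measured TCP pose, the force and the opening at its end, in the units of the state.
- env.get_obs(): the state, without advancing time (a new reading comes with each control period).
- env.capture(name): name is "side" or "top" or "wrist"; returns a dict with "pixels" (420x560x3 uint8, red, green, blue), "mtx" (3x3 intrinsics, pixels), "position" and "orientation" of the camera in the world. Camera axes: x right, y up, looking along -z (the intrinsics and any distortion apply to the point x, -y, -z); pixel columns grow to the right and rows downward; lengths in m; the calibration is good to about 2 mm. The wrist camera is an equidistant fisheye: a pixel r from the principal point sees the ray r / f radians off the axis. A picture is of the moment at which its call begins. There is no depth.
- env.close_job(): hands the job in, once; it reports no verdict.
The state is a dict: "time": time; "joint_pos": joint angles; "joint_velocities": joint speeds; "tau": joint torques, N m; "ee_pos": TCP position; "ee_rot": TCP orientation; "force": force on the tool from outside, world axes, zero at the start; "wrist_torque": the same for the moment, N m; "opening": opening from 0.0 (shut) to 1.0 (fully open).
Only numpy, scipy, OpenCV 4.12 (cv2) and the standard library are available. Lean on these libraries where they do the work, as an engineer would, in place of code of your own. Each camera call takes 0.05 s, during which the arm holds its last target.

## Task

Bring the light under the petri dish up to full: with closed fingertips, stroke lightly along the curved black touch strip from the tiniest yellow dot to the largest, passing over every dot in order and without lifting off on the way. Finish with the fingertips still resting lightly on the pad with the largest dot and on no other, and stay there: the program ends while holding that touch. Leave the dish and the other things around the stage where they are.

Things in the scene. Friction and masses are not known exactly. Their poses are not given: they have to be found in the camera images.
- stage: White round light stage, fixed, 250 mm across; housing top 40 mm above the bench; may be turned any way round. In its middle a lit pale-yellow glass disc (104 mm across, top at 43 mm) carries the dish. Origin: centre of the underside, z up. A black arc-shaped touch strip on it runs round the disc, centred on the stage's own -x side.
- strip_axis (a point): Point on the stage's axis level with the strip's top. The strip is 30 mm wide (radius 75 to 105 mm about this axis), spans 150 degrees, and its flat level top lies 50 mm above the bench, 10 mm proud of the housing. It has five flush pads, each 30 degrees (47 mm) long; their yellow dots, on the circle of radius 90 mm, grow in clockwise order seen from above.
- strip (a joint): How far the touch strip is pressed down, in m: 0 at rest, 0.008 at its stop. All five pads go down together as one level plate on a soft spring: about 0.2 N starts it, then 0.55 N per mm, about 4.6 N takes it to its stop; it springs back when released.
- pad1: Pad 1 of 5 of the black touch strip, marked with a tiny dot (7 mm across): the dimmest end of the strip. Origin: middle of the pad's top face, at the dot's centre, on the circle of radius 90 mm; own x points outward from the stage's axis, own z up.
- pad2: Pad 2 of 5 of the black touch strip, marked with a small dot (10 mm). Origin: middle of the pad's top face, at the dot's centre, on the circle of radius 90 mm; own x points outward from the stage's axis, own z up.
- pad3: Pad 3 of 5 of the black touch strip, marked with a middling dot (14 mm). Origin: middle of the pad's top face, at the dot's centre, on the circle of radius 90 mm; own x points outward from the stage's axis, own z up.
- pad4: Pad 4 of 5 of the black touch strip, marked with a large dot (19 mm). Origin: middle of the pad's top face, at the dot's centre, on the circle of radius 90 mm; own x points outward from the stage's axis, own z up.
- pad5: Pad 5 of 5 of the black touch strip, marked with the largest dot (25 mm): the full-brightness end. Origin: middle of the pad's top face, at the dot's centre, on the circle of radius 90 mm; own x points outward from the stage's axis, own z up.
- dish: Glass petri dish, 86 mm across and 15 mm high, with a small red-brown specimen, standing loose on the lit disc at the stage's centre. Origin: centre of its underside.
- vial: Loose sample vial with a blue cap, 28 mm across, 60 mm high, standing on the bench beside the stage. Origin: centre of its underside.
- jar: Loose amber jar with a red cap, 48 mm across, 65 mm high, standing on the bench beside the stage. Origin: centre of its underside.
- slidebox: Loose closed slide box, blue with a white lid, 36 x 84 mm and 32 mm high, lying on the bench outside the strip. Origin: centre of its underside.

How it is judged:
On the way, in this order (a step that is already met when the one before it is completed fails the run):
1. the fingertips touch pad 1 (the tiniest dot) (contact force between the fingers and pad1 above 0.15 N), for 0.1 s.
2. the fingertips touch pad 2 and have left pad 1 (contact force between the fingers and pad2 above 0.15 N and contact force between the fingers and pad1 below 0.05 N), for 0.05 s.
3. the fingertips touch pad 3 and have left pad 2 (contact force between the fingers and pad3 above 0.15 N and contact force between the fingers and pad2 below 0.05 N), for 0.05 s.
4. the fingertips touch pad 4 and have left pad 3 (contact force between the fingers and pad4 above 0.15 N and contact force between the fingers and pad3 below 0.05 N), for 0.05 s.
5. the fingertips touch pad 5 and have left pad 4 (contact force between the fingers and pad5 above 0.15 N and contact force between the fingers and pad4 below 0.05 N), for 0.05 s.
At the end, for the whole second after the job is handed in: The fingertips rest on pad 5 (largest dot) alone, pressing with 0.15 to 15 N clear of pad 4, the point between the pads within 45 mm of the dot; the dish, vial, jar and slide box are within 10 mm of where they began (all of step 5 and contact force between the fingers and pad5 below 15 N and distance between the grasp point and pad5 below 0.045 m and distance of each of dish, vial, jar, slidebox from where it was at the start of the episode below 0.01 m); the arm keeps its last pose, push and grip.
It fails at once if the fingers press on a pad with more than 20 N (contact force between the fingers and pad1 above 20 N or contact force between the fingers and pad2 above 20 N or contact force between the fingers and pad3 above 20 N or contact force between the fingers and pad4 above 20 N or contact force between the fingers and pad5 above 20 N).
It fails at once if the fingertips come close over pad 2, 3 or 4 (grasp point within 32 mm of the dot) without touching the strip: the stroke was broken or begun part-way ((distance between the grasp point and pad2 below 0.032 m or distance between the grasp point and pad3 below 0.032 m or distance between the grasp point and pad4 below 0.032 m) and value of joint strip below 0.0004 m and contact force between the fingers and pad1 below 0.02 N and contact force between the fingers and pad2 below 0.02 N and contact force between the fingers and pad3 below 0.02 N and contact force between the fingers and pad4 below 0.02 N and contact force between the fingers and pad5 below 0.02 N).
It fails at once if the dish, vial, jar or slide box is shifted or lifted by more than 15 mm (distance of any of dish, vial, jar, slidebox from where it was at the start of the episode above 0.015 m).
It fails at once if the dish, vial, jar or slide box is tipped (angle between any of dish, vial, jar, slidebox's own z axis and vertical above 0.3 rad).
It also fails if it takes over 38 s, if anything falls off the work surface, if the arm or the gripper's body presses on something with over 40 N, if the wrist force passes 120 N, or if a joint passes its speed limit or range.

## Working session

There is one attempt and no reset: what is moved stays moved. The work goes in short steps, Python scripts to look and compute and a shell command to move; the robot and the scene stay as the last step left them, time stands still between calls to the robot, and variables do not carry over. Pictures are saved under pics/ and viewed, and the job is handed in when it is done.

```bash
mkdir -p pics; python3 - <<'E'
from station import env
import cv2,numpy as np
for n in ("top","side"):
    c=env.capture(n); cv2.imwrite(f"pics/{n}0.png",c["pixels"][:,:,::-1]); np.savez(f"{n}0.npz",**c)
    print(n,c["mtx"].tolist(),c["position"],np.round(c["orientation"],4).tolist(),[k for k in c])
o=env.get_obs();print(o)
E
```

```text
top [[454.2064277081214, 0.0, 279.33111987252624], [0.0, 454.2064277081214, 214.0807795064148], [0.0, 0.0, 1.0]] [0.52631106 0.01560711 0.87831669] [[0.0169, 0.9973, -0.072], [-0.9998, 0.0175, 0.0076], [0.0088, 0.0718, 0.9974]] ['pixels', 'mtx', 'position', 'orientation']
side [[459.6057319247857, 0.0, 285.11457623105883], [0.0, 459.6057319247857, 214.22259273244086], [0.0, 0.0, 1.0]] [ 0.16242012 -0.57075529  0.63041319] [[0.8179, 0.3545, -0.4532], [-0.5753, 0.515, -0.6355], [0.0081, 0.7805, 0.6251]] ['pixels', 'mtx', 'position', 'orientation']
{'time': 0.1, 'joint_pos': array([ 1.14498348e+00,  4.23811680e-01,  1.63058107e+00,  1.31486511e-05,
        1.08860679e+00, -1.90390139e-02]), 'joint_velocities': array([ 1.75126995e-04, -1.19030685e-03, -1.85939789e-03, -2.08953949e-05,
        1.37934862e-03,  3.62276136e-04]), 'tau': array([-8.63834684e-04, -5.45611882e+01, -2.74324948e+01,  6.45459280e-02,
        1.88809022e-02, -5.06642237e-06]), 'ee_pos': array([0.24707198, 0.57355394, 0.2219627 ]), 'ee_rot': array([[ 3.95653665e-01,  9.18399601e-01, -5.91741217e-04],
       [ 9.18398715e-01, -3.95654105e-01, -1.27644821e-03],
       [-1.40641436e-03, -3.84229634e-05, -9.99999010e-01]]), 'force': array([ 0.67732833,  0.16211824, -0.6940351 ]), 'wrist_torque': array([-0.02270857, -0.03930539, -0.01672709]), 'opening': 0.9988795550912827}
```

View pics/top0.png

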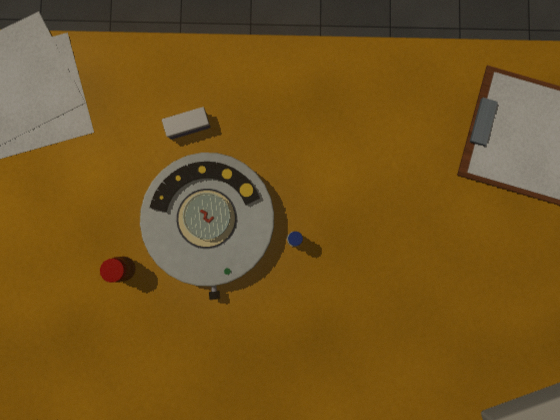

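View pics/side0.png

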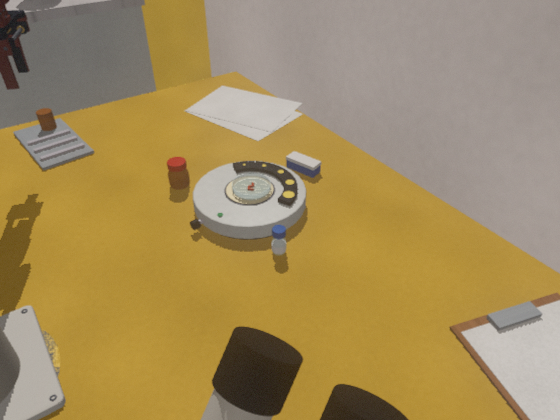

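The top view shows the dots tiny to largest at about (161,198), (178,178), (202,169), (227,174) and (247,190). The slide box is at (186,123), the vial at (295,239) and the jar at (113,270). The side view agrees with this.

```bash
cat > h.py <<'E'
import numpy as np,cv2
def ray(c,u,v):
    K=c["mtx"];d=np.array([(u-K[0,2])/K[0,0],-(v-K[1,2])/K[1,1],-1.]);return c["orientation"]@d
def onz(c,u,v,z):
    d=ray(c,u,v);p=c["position"];return p+d*(z-p[2])/d[2]
E
python3 - <<'E'
from h import *
from scipy.optimize import least_squares
est={}
for n,box,seeds in (("top",(145,155,265,212),[(161,198),(178,178),(202,169),(227,174),(247,190)]),("side",None,None)):
    c=dict(np.load(n+"0.npz"));im=c["pixels"];hsv=cv2.cvtColor(im,cv2.COLOR_RGB2HSV)
    x0,y0,x1,y1=box or (230,155,305,205)
    m=cv2.inRange(hsv,(18,110,90),(35,255,255))
    mm=np.zeros_like(m);mm[y0:y1,x0:x1]=m[y0:y1,x0:x1]
    k,l,s,ce=cv2.connectedComponentsWithStats(mm)
    for i in range(1,k):
        if s[i,4]>3: print(n,s[i,4],ce[i].round(1),onz(c,*ce[i],.05).round(4))
c=dict(np.load("top0.npz"))
P=None
for nm,u,v,z in (("vial",295,239,.06),("jar",113,270,.065),("box",186,117,.032)): print(nm,onz(c,u,v,z).round(3))
E
```

```text
top 619 [156.9 165.8] [0.6711 0.2358 0.05  ]
top 412 [252.7 162.3] [0.6808 0.0599 0.05  ]
top 46 [201.7 169.1] [0.6665 0.1535 0.05  ]
top 86 [226.5 173.4] [0.6593 0.1077 0.05  ]
top 24 [177.9 177.7] [0.6498 0.1966 0.05  ]
top 149 [246.  189.5] [0.6301 0.0711 0.05  ]
top 10 [161.  197.2] [0.6132 0.2262 0.05  ]
side 412 [259.5 158.3] [0.6554 0.2279 0.05  ]
side 7 [243.7 164. ] [0.6115 0.2277 0.05  ]
side 12 [263.5 165. ] [0.6472 0.198  0.05  ]
side 23 [280.4 171.1] [0.6652 0.1545 0.05  ]
side 42 [301. 176.] [0.6919 0.1117 0.05  ]
side 45 [289.3 181.5] [0.6576 0.1091 0.05  ]
side 74 [288.3 193.9] [0.6288 0.0723 0.05  ]
vial [ 0.541 -0.02   0.06 ]
jar [0.48  0.303 0.065]
box [0.769 0.189 0.032]
```

```bash
cat >> h.py <<'E'
from scipy.optimize import least_squares
T=np.array([[.6132,.2262],[.6498,.1966],[.6665,.1535],[.6593,.1077],[.6301,.0711]])
S=np.array([[.6115,.2277],[.6472,.198],[.6652,.1545],[.6576,.1091],[.6288,.0723]])
def mod(p):
    a=p[2]-np.arange(5)*np.pi/6
    return np.c_[p[0]+.09*np.cos(a),p[1]+.09*np.sin(a)]
f=least_squares(lambda p:(np.r_[mod(p)-T,mod(p)-S]).ravel(),[.577,.144,1.15])
C=f.x
def plan(targets):
    "world targets (x,y,z) in order -> rows in tool axes, full scale 40mm, from measured pose"
    from station import env
    o=env.get_obs();p=o["ee_pos"];R=o["ee_rot"];out=[]
    for t in targets:
        out.append((R.T@(np.array(t)-p)/.04).round(3).tolist());p=np.array(t)
    return out
def status():
    from station import env
    o=env.get_obs();p=o["ee_pos"];d=p[:2]-C[:2]
    print("t",o["time"],"p",p.round(4),"r",np.hypot(*d).round(4),"deg past pad1",np.degrees(C[2]-np.arctan2(d[1],d[0])).round(1),"F",o["force"].round(2),"open",round(o["opening"],3))
E
python3 - <<'E'
from h import *
print(C,np.degrees(C[2]),f.fun.reshape(-1,2).round(4).tolist()); print(mod(C).round(4))
print(plan([(*mod(C)[0],.222),(*mod(C)[0],.1)]))
E
```

```text
[0.57614669 0.14431728 1.15687034] 66.28378788064684 [[-0.0009, 0.0005], [-0.0011, 0.001], [-0.0009, 0.0007], [-0.0008, 0.0004], [-0.0007, 0.0007], [0.0008, -0.001], [0.0015, -0.0004], [0.0004, -0.0003], [0.0009, -0.001], [0.0006, -0.0005]]
[[0.6123 0.2267]
 [0.6487 0.1976]
 [0.6656 0.1542]
 [0.6585 0.1081]
 [0.6294 0.0718]]
[[-4.35, 11.817, 0.005], [0.004, 0.0, 3.05]]
```

```bash
python3 -m jog '[-0.36,0.98,0,0,0,0,-1,-0.36,0.98,0,0,0,0,-1,-0.36,0.98,0,0,0,0,-1,-0.36,0.98,0,0,0,0,-1,-0.36,0.98,0,0,0,0,-1]' 10; python3 -c "
from h import *
status();print(plan([(*mod(C)[0],.222)]))"
```

```text
time: 0.72
ee_pos: [0.4001, 0.4271, 0.22]
ee_rot: [[0.39, 0.921, -0.003], [0.921, -0.391, -0.004], [-0.004, -0.001, -1.0]]
force: [1.0, -0.1, 0.2]
opening: 0.466
t 0.725 p [0.4001 0.4271 0.22  ] r 0.3331 deg past pad1 -55.6 F [ 0.95 -0.06  0.19] open 0.466
[[-2.541, 6.841, -0.047]]
```

```bash
python3 -m jog '[-0.36,0.98,0,0,0,0,-1,-0.36,0.98,0,0,0,0,-1,-0.36,0.98,0,0,0,0,-1,-0.36,0.98,0,0,0,0,-1,-0.36,0.98,0,0,0,0,-1]'; python3 -m jog '[-0.36,0.98,0,0,0,0,-1,-0.36,0.9,0,0,0,0,-1,0,0,0,0,0,0,-1]'; python3 -c "
from h import *
status();print(plan([(*mod(C)[0],.1)]))"
```

```text
time: 1.35
ee_pos: [0.556, 0.2783, 0.2184]
ee_rot: [[0.39, 0.921, -0.005], [0.921, -0.39, -0.005], [-0.007, -0.003, -1.0]]
force: [-0.2, 0.8, -0.7]
opening: 0.007
time: 1.72
ee_pos: [0.6168, 0.218, 0.2169]
ee_rot: [[0.394, 0.919, -0.007], [0.919, -0.394, -0.006], [-0.008, -0.004, -1.0]]
force: [-0.6, 1.1, -0.4]
opening: 0.003
t 1.725 p [0.6168 0.218  0.2169] r 0.0841 deg past pad1 5.2 F [-0.56  1.09 -0.39] open 0.003
[[0.181, -0.177, 2.921]]
```

```bash
python3 -m jog '[0.06,-0.06,0.9,0,0,0,-1,0.06,-0.06,0.9,0,0,0,-1,0.06,-0.06,0.9,0,0,0,-1,0,0,0.3,0,0,0,-1,0,0,0,0,0,0,-1]'; python3 - <<'E'
from h import *
from station import env
status();print(plan([(*mod(C)[0],.06),(*mod(C)[0],.047)]))
c=env.capture("top");cv2.imwrite("pics/top1.png",cv2.resize(c["pixels"][120:320,100:340,::-1],(720,600)))
c=env.capture("side");cv2.imwrite("pics/side1.png",cv2.resize(c["pixels"][100:260,150:342,::-1],(720,600)))
E
```

```text
time: 2.35
ee_pos: [0.6097, 0.2294, 0.094]
ee_rot: [[0.393, 0.92, -0.008], [0.92, -0.393, -0.005], [-0.008, -0.005, -1.0]]
force: [-0.3, 0.3, -0.4]
opening: 0.009
t 2.35 p [0.6097 0.2294 0.094 ] r 0.0915 deg past pad1 -2.2 F [-0.29  0.27 -0.44] open 0.009
[[-0.029, 0.091, 0.851], [0.003, 0.002, 0.325]]
```

View pics/side1.png

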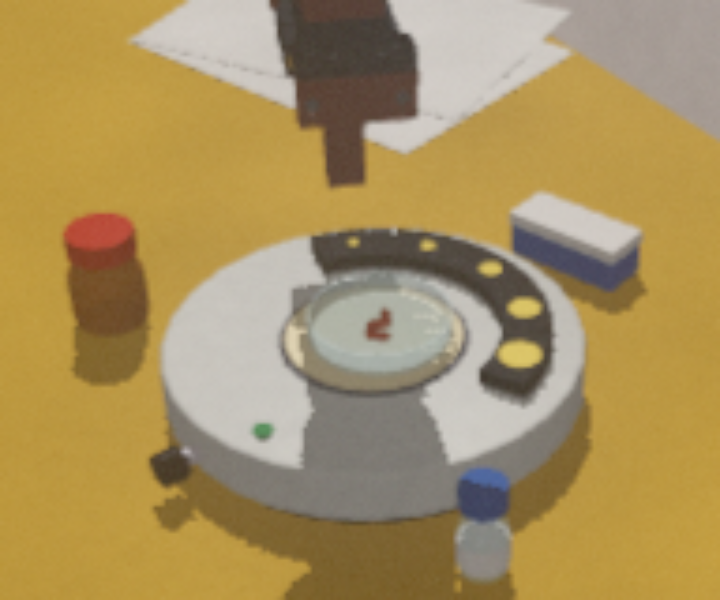

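The crop shows the closed fingertips at (345,185), directly above the tiny dot at (353,242), and nothing else has moved. I'll go down in small steps.

```bash
python3 -m jog '[0,0.03,0.4,0,0,0,-1,0,0.03,0.4,0,0,0,-1,0,0,0,0,0,0,-1]'; python3 -c "
from h import *
status();print(plan([(*mod(C)[0],.047)]))"
```

```text
time: 2.82
ee_pos: [0.6145, 0.2288, 0.0638]
ee_rot: [[0.393, 0.919, -0.002], [0.919, -0.393, -0.003], [-0.003, -0.001, -1.0]]
force: [-0.0, 0.2, 0.4]
opening: 0.006
t 2.825 p [0.6145 0.2288 0.0638] r 0.0927 deg past pad1 0.7 F [-0.04  0.21  0.42] open 0.006
[[-0.066, -0.029, 0.421]]
```

```bash
python3 -m jog '[-0.04,0,0.2,0,0,0,-1,-0.03,-0.03,0.13,0,0,0,-1,0,0,0.05,0,0,0,-1,0,0,0,0,0,0,-1]'; python3 -c "
from h import *
status();print(plan([(*mod(C)[0],.047)]))"
```

```text
time: 3.32
ee_pos: [0.6124, 0.2264, 0.048]
ee_rot: [[0.394, 0.919, -0.002], [0.919, -0.394, -0.003], [-0.003, -0.0, -1.0]]
force: [-0.3, 0.3, 1.6]
opening: 0.007
t 3.325 p [0.6124 0.2264 0.048 ] r 0.0897 deg past pad1 0.1 F [-0.32  0.27  1.58] open 0.007
[[0.007, -0.005, 0.024]]
```

Contact on pad 1, about 2 mm down. Settling slightly deeper, then planning the stroke.

```bash
python3 -m jog '[0,0,0.03,0,0,0,-1,0,0,0,0,0,0,-1]'; cat >> h.py <<'E'
def arc(step=4,n=5,z=.0465):
    from station import env
    p=env.get_obs()["ee_pos"];d=p[:2]-C[:2];a0=C[2]-np.arctan2(d[1],d[0])
    ts=[]
    for i in range(1,n+1):
        a=C[2]-min(a0+np.radians(step*i),np.radians(121));ts.append((C[0]+.09*np.cos(a),C[1]+.09*np.sin(a),z))
    status()
    for r in plan(ts): print(r)
E
python3 -c "
from h import *
arc()"
```

```text
time: 3.58
ee_pos: [0.6125, 0.2264, 0.0472]
ee_rot: [[0.394, 0.919, -0.001], [0.919, -0.394, -0.003], [-0.003, -0.0, -1.0]]
force: [-0.7, -0.5, 1.8]
opening: 0.004
t 3.575 p [0.6125 0.2264 0.0472] r 0.0898 deg past pad1 0.2 F [-0.65 -0.51  1.77] open 0.004
[-0.002, 0.157, 0.018]
[-0.018, 0.156, 0.0]
[-0.029, 0.154, 0.0]
[-0.04, 0.152, 0.0]
[-0.05, 0.149, 0.0]
```

```bash
python3 -m jog '[0,0.16,0.01,0,0,0,-1,-0.02,0.16,0,0,0,0,-1,-0.03,0.15,0,0,0,0,-1]'; python3 -c "
from h import *
arc()"
```

```text
time: 3.95
ee_pos: [0.63, 0.2173, 0.0472]
ee_rot: [[0.393, 0.919, -0.001], [0.919, -0.393, -0.002], [-0.002, -0.0, -1.0]]
force: [-0.3, 0.7, 2.3]
opening: 0.008
t 3.95 p [0.63   0.2173 0.0472] r 0.0906 deg past pad1 12.7 F [-0.3   0.7   2.34] open 0.008
[-0.057, 0.148, 0.019]
[-0.052, 0.148, 0.0]
[-0.062, 0.144, 0.0]
[-0.072, 0.14, 0.0]
[-0.082, 0.134, 0.0]
```

Tracking well.

```bash
python3 -m jog '[-0.06,0.15,0.01,0,0,0,-1,-0.05,0.15,0,0,0,0,-1,-0.06,0.14,0,0,0,0,-1,-0.07,0.14,0,0,0,0,-1]'; python3 -c "
from h import *
arc()"
```

```text
time: 4.45
ee_pos: [0.6492, 0.198, 0.0469]
ee_rot: [[0.394, 0.919, -0.0], [0.919, -0.394, -0.002], [-0.002, 0.0, -1.0]]
force: [-1.6, 1.8, 1.9]
opening: 0.006
t 4.45 p [0.6492 0.198  0.0469] r 0.0907 deg past pad1 30.0 F [-1.58  1.8   1.9 ] open 0.006
[-0.099, 0.124, 0.009]
[-0.093, 0.126, 0.0]
[-0.102, 0.119, 0.0]
[-0.11, 0.112, 0.0]
[-0.118, 0.104, 0.0]
```

```bash
python3 -m jog '[-0.1,0.125,0.01,0,0,0,-1,-0.095,0.125,0,0,0,0,-1,-0.1,0.12,0,0,0,0,-1,-0.11,0.11,0,0,0,0,-1]'; python3 -c "
from h import *
arc()"
```

```text
time: 4.95
ee_pos: [0.6617, 0.1741, 0.0467]
ee_rot: [[0.394, 0.919, 0.0], [0.919, -0.394, -0.001], [-0.001, 0.001, -1.0]]
force: [-1.4, 2.2, 2.6]
opening: 0.006
t 4.95 p [0.6617 0.1741 0.0467] r 0.0906 deg past pad1 47.1 F [-1.42  2.22  2.62] open 0.006
[-0.129, 0.091, 0.005]
[-0.126, 0.093, 0.0]
[-0.133, 0.084, 0.0]
[-0.138, 0.075, 0.0]
[-0.143, 0.065, 0.0]
```

```bash
python3 -m jog '[-0.13,0.09,0,0,0,0,-1,-0.13,0.09,0,0,0,0,-1,-0.13,0.08,0,0,0,0,-1,-0.14,0.07,0,0,0,0,-1]'; python3 -c "
from h import *
arc()"
```

```text
time: 5.45
ee_pos: [0.6661, 0.1477, 0.0469]
ee_rot: [[0.394, 0.919, 0.001], [0.919, -0.394, -0.001], [-0.001, 0.002, -1.0]]
force: [0.0, 0.7, 1.7]
opening: 0.008
t 5.45 p [0.6661 0.1477 0.0469] r 0.0901 deg past pad1 64.2 F [0.02 0.68 1.7 ] open 0.008
[-0.145, 0.061, 0.01]
[-0.148, 0.052, 0.0]
[-0.151, 0.041, 0.0]
[-0.154, 0.031, 0.0]
[-0.156, 0.02, 0.0]
```

```bash
python3 -m jog '[-0.145,0.06,0.01,0,0,0,-1,-0.15,0.05,0,0,0,0,-1,-0.15,0.04,0,0,0,0,-1,-0.155,0.03,0,0,0,0,-1]'; python3 -c "
from h import *
arc()"
```

```text
time: 5.95
ee_pos: [0.6634, 0.121, 0.0467]
ee_rot: [[0.394, 0.919, 0.002], [0.919, -0.394, -0.001], [-0.001, 0.002, -1.0]]
force: [0.1, 2.1, 1.8]
opening: 0.009
t 5.95 p [0.6634 0.121  0.0467] r 0.0904 deg past pad1 81.2 F [0.15 2.14 1.76] open 0.009
[-0.157, 0.008, 0.004]
[-0.157, 0.006, 0.0]
[-0.157, -0.005, 0.0]
[-0.156, -0.016, 0.0]
[-0.155, -0.027, 0.0]
```

```bash
python3 -m jog '[-0.155,0.01,0,0,0,0,-1,-0.155,0.005,0,0,0,0,-1,-0.155,-0.005,0,0,0,0,-1,-0.155,-0.015,0,0,0,0,-1]'; python3 -c "
from h import *
arc()"
```

```text
time: 6.45
ee_pos: [0.653, 0.0966, 0.0468]
ee_rot: [[0.394, 0.919, 0.002], [0.919, -0.394, -0.001], [-0.0, 0.003, -1.0]]
force: [-0.3, 1.8, 3.6]
opening: 0.01
t 6.45 p [0.653  0.0966 0.0468] r 0.0905 deg past pad1 98.1 F [-0.26  1.83  3.55] open 0.01
[-0.152, -0.042, 0.008]
[-0.152, -0.04, -0.0]
[-0.149, -0.05, -0.0]
[-0.145, -0.06, -0.0]
[-0.14, -0.07, -0.0]
```

```bash
python3 -m jog '[-0.15,-0.04,0.005,0,0,0,-1,-0.15,-0.04,0,0,0,0,-1,-0.15,-0.05,0,0,0,0,-1,-0.145,-0.06,0,0,0,0,-1]'; python3 -c "
from h import *
arc()"
```

```text
time: 6.95
ee_pos: [0.6358, 0.0763, 0.0467]
ee_rot: [[0.394, 0.919, 0.003], [0.919, -0.394, -0.001], [-0.0, 0.003, -1.0]]
force: [0.5, 0.7, 3.6]
opening: 0.007
t 6.95 p [0.6358 0.0763 0.0467] r 0.0905 deg past pad1 115.1 F [0.47 0.65 3.56] open 0.007
[-0.134, -0.083, 0.005]
[-0.065, -0.039, -0.0]
[0.0, 0.0, 0.0]
[0.0, 0.0, 0.0]
[0.0, 0.0, 0.0]
```

```bash
python3 -m jog '[-0.13,-0.08,0.005,0,0,0,-1,-0.06,-0.04,0,0,0,0,-1,0,0,0,0,0,0,-1,0,0,0,0,0,0,-1]'; python3 - <<'E'
from h import *
from station import env
status()
for i in range(4):
    c=env.capture("side"); status()
cv2.imwrite("pics/side2.png",cv2.resize(c["pixels"][100:260,150:342,::-1],(720,600)))
t=env.capture("top");cv2.imwrite("pics/top2.png",cv2.resize(t["pixels"][90:310,80:344,::-1],(720,600)))
# did the loose things shift? compare with the first side view
for n,now in (("side",c),("top",t)):
    a=np.load(n+"0.npz")["pixels"];
    B={"side":dict(jar=(160,150,195,190),vial=(268,222,290,258)),"top":dict(jar=(98,257,128,284),vial=(286,230,304,248),box=(160,105,212,138))}[n]
    for k,(x0,y0,x1,y1) in B.items(): print(n,k,"mean diff",np.abs(a[y0:y1,x0:x1].astype(int)-now["pixels"][y0:y1,x0:x1]).mean().round(2))
E
```

```text
time: 7.45
ee_pos: [0.6275, 0.0704, 0.0466]
ee_rot: [[0.394, 0.919, 0.003], [0.919, -0.394, -0.002], [-0.0, 0.003, -1.0]]
force: [1.2, 0.2, 2.9]
opening: 0.006
t 7.45 p [0.6275 0.0704 0.0466] r 0.09 deg past pad1 121.5 F [1.15 0.17 2.87] open 0.006
t 7.5 p [0.6275 0.0704 0.0465] r 0.09 deg past pad1 121.5 F [-0.16 -0.1   2.65] open 0.001
t 7.55 p [0.6275 0.0704 0.0465] r 0.09 deg past pad1 121.5 F [ 0.6  -0.27  3.46] open 0.007
t 7.6 p [0.6275 0.0704 0.0465] r 0.09 deg past pad1 121.5 F [0.59 0.6  2.95] open 0.005
t 7.65 p [0.6274 0.0704 0.0465] r 0.09 deg past pad1 121.5 F [1.07 0.18 1.79] open 0.005
side jar mean diff 7.22
side vial mean diff 9.63
top jar mean diff 4.75
top vial mean diff 22.79
top box mean diff 22.81
```

View pics/side2.png

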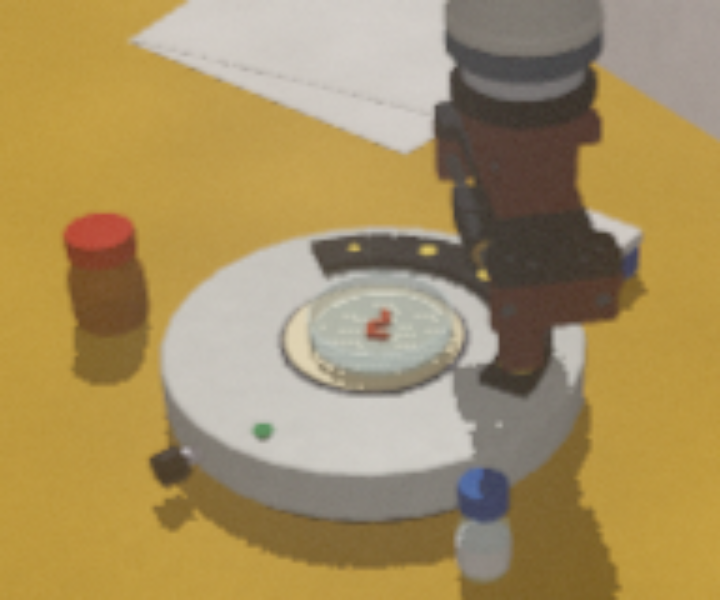

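View pics/top2.png

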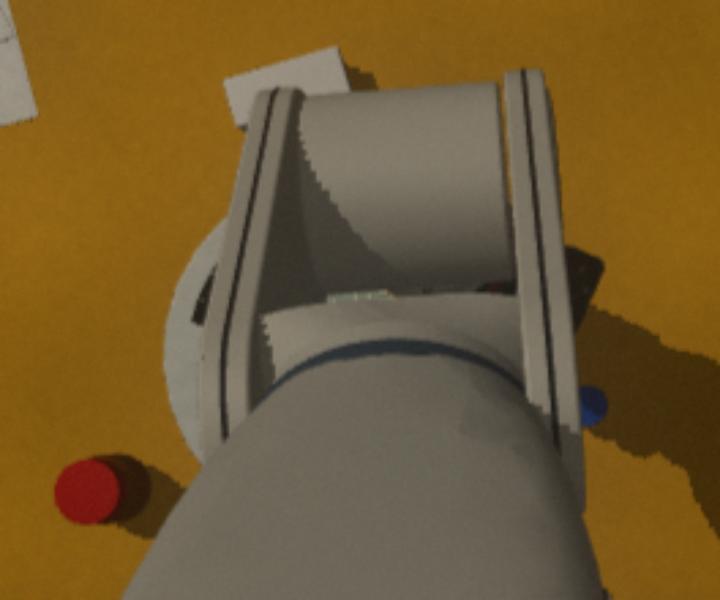

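The side view shows the fingertips pressing pad 5 at (520,370). The jar (100,275), vial (484,525) and dish (380,325) are at the same pixels as before the stroke. The slide box's right corner is still at (640,235), with the rest hidden behind the gripper. In the top view the arm hides most of the stage, so the large picture differences for the vial and box there come from that and from shadow. Handing in.

```bash
python3 - <<'E'
from station import env
from h import *
env.close_job()
try: status()
except Exception as e: print(e)
E
```

```text
the job is handed in; nothing more can be done
the job is handed in; nothing more can be done
```

I stroked the touch strip with closed fingertips from the tiniest dot to the largest in one pass. I then handed the job in with the tips still resting on pad 5, at about 7.7 s on the robot's clock. No verdict is reported.

- **Stroke:** the tips stayed about 3 mm down in the strip the whole way. At every stop between moves they read within 1 mm of the dots' 90 mm circle, with a vertical force of about 1.7 to 3.6 N.
- **Final hold:** the tips are about 1.5° (2 mm) past the largest dot, so clear of pad 4. The vertical force reads about 2 to 3 N, with sensor noise of about 1 N, and the pose was steady over the last five readings.
- **Surroundings:** in the side view the dish, jar and vial are where they were before the stroke. Only part of the slide box shows beside the gripper, in its old place.
- **Check that disagreed:** an automatic comparison with the first pictures gave large differences for the vial and slide box in the top view. The arm and its shadow cover them there, so I take it as that, not movement.

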